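# Thread a chromatography column through both clamp rings and hold it over the waste dish

### The arm

A 6-joint arm with a two-finger parallel gripper is mounted at the origin on the work surface. World frame = base frame: x ahead of the robot, y to its left, z up, the work surface at z = 0. Lengths are in mm, angles in rad, forces in N, time in s.
With the tool pointing down it reaches from about 350 to 775 mm from the base axis. Payload 7.3 kg.
Tool frame: the origin (TCP) lies at the very end of the fingers, on their centre line; the grasp point (between the pads) lies 19 mm behind it; z points along the fingers, y is the line along which they close (so a half turn about z gives the same grasp; the last joint's range is limited). The gripper opens to 92 mm and grips with 3 to 60 N. Pads are 19 mm wide; open, the fingers measure 130 mm over their backs; the gripper's body (75 mm by 190 mm) begins 47 mm behind the grasp point.
Start: joints at [-1.316, 0.342, 1.524, -0, 1.275, -0.146], TCP at [204.855, -483.404, 226.741] pointing down, gripper open.
Joint ranges: [-2.53, 2.53], [-0.77, 2.02], [0.04, 2.7], [-1, 4.14], [0.28, 2.66], [-3.11, 3.11]. Speed limits (rad/s): [2.57, 2.57, 3.14, 3.14, 3.14, 3.14].

### API

Orientations are given as [roll, pitch, yaw] about the fixed x, y, z axes, in that order (R = Rz(yaw) Ry(pitch) Rx(roll)).
In Python, from plant import get_obs, capture, close_job gives the robot as it stands. The module is installed in compiled form; this text tells all that it offers.
- The arm moves only by the shell command python3 -m handwheel 'ROWS'. ROWS is JSON, a list of rows, each a list of 3 entries, a list of its own where there are three numbers: the turn, a rotation vector about the tool's x, y, z in degrees, then the shift along the tool's x, y, z in m, then the opening, from 0 (shut) to 1 (fully open). A call has 1 to 12 rows; each row is the pose to reach, as a shift and turn from the pose commanded when the call began, along the tool's axes at that moment; what a row does not reach only later rows make up. A row lasts 1/10 s, in which the tool goes at most 50 mm and 8.59 degrees, less where a joint would pass 70% of its speed; a pose out of reach is approached as far as the arm can. A call with a gripper value outside its range is refused whole. The fingers move at their own pace and stop on an object; the grip force is fixed at half the most. Time passes only in rows, so rows that repeat a pose let the fingers close. It gives the time, the measured TCP pose, the force, the opening and the grip force at its end, in the units of the state.
- get_obs(): the state, without advancing time (a new reading comes with each control period).
- capture(name): name is "scene" or "top" or "wrist"; returns a dict with "image" (400x640x3 uint8, red, green, blue), "depth" (400x640 float32, mm along the optical axis (not along the pixel's ray), 0 where there is no reading), "fx", "fy", "cx", "cy" (pixels), "camera_from_world" (4x4, takes a point from world to camera coordinates). Camera axes: x right, y down, z forward; pixel columns grow to the right and rows downward; lengths in mm; the calibration is good to about 2 mm. A picture is of the moment at which its call begins.
- close_job(): hands the job in; it is judged then, once.
The state is a dict: "time": time; "joint_positions": joint angles; "dq": joint speeds; "tau": joint torques, N m; "tool_pos": TCP position; "tcp_rot": TCP orientation; "contact_force": force on the tool from outside, world axes, zero at the start; "moment": the same for the moment, N m; "grip_width": finger opening in mm; "finger_force": force on a finger pad.
Only numpy, scipy, OpenCV 4.12 (cv2) and the standard library are available. Lean on these libraries where they do the work, as an engineer would, in place of code of your own. Each camera call takes 0.05 s, during which the arm holds its last target. There are 200 camera calls.

### The job

Take the long, green-capped chromatography column out of the blue rack and thread it, outlet down, through the upper and then the lower clamp ring of the column stand. The clamp screws are slack, so finish still holding the column: upright, spanning both rings and still, with its outlet hanging about 20 mm above the floor of the waste dish, so that a colleague can tighten the screws. Leave the dish where it is, and do not disturb the other things on the bench.

Things in the scene. Friction and masses are not known exactly. Their poses are not given: they have to be found in the camera images.
- column: empty white plastic column, green cap, 50 g, loose, upright in a rack well. Origin at the end of the outlet, z along it to the cap. Height above the outlet: nozzle 8 mm wide to 9 mm, cone to 21 mm, straight barrel 16 mm wide to 148 mm, collar 19 mm wide to 152 mm, cap 21 mm wide to 170 mm (top). Grip the barrel about 128 mm up: the fingers then stay above the upper ring
- column_tip (a point): the lower end of the column's outlet, on its axis (the origin of the column)
- stand: small fixed column stand: grey base plate 190 x 120 x 12 mm (from -55 to +135 mm in its x), steel post 13 mm thick, 190 mm high, at x = +95 mm, carrying two level arms that each end in a black clamp ring. Origin on the bench directly below the rings' common vertical axis; z up; +x from that axis to the post
- upper_ring (a point): centre of the top face of the upper clamp ring, 128 mm above the bench: ring 16 mm high, 33 mm outside, vertical bore 19 mm right through (a red slack screw head sticks out to 39 mm from the axis in the stand's +y, not into the bore)
- lower_ring (a point): centre of the top face of the lower clamp ring, 76 mm above the bench, same ring, exactly below the upper one; its underside is 60 mm above the bench
- dish: clear shallow waste dish, 88 mm in diameter, 15 mm high, loose, on the base plate centred below the rings. Origin at the centre of its underside (12 mm above the bench); its floor is 2.5 mm thick, so the floor lies 14.5 mm above the bench
- rack: blue block rack, fixed, 56 x 210 x 60 mm high, five vertical wells in a row along its y at -80, -40, 0, 40, 80 mm, each 17.5 mm wide and 52 mm deep (floor 8 mm above the bench). Origin at the centre of its underside. The wells at -80, 0 and 80 mm hold the column, the short column and the tube, in any order
- short_column: white column like the other but only 115 mm long and with an orange cap, loose in the rack: leave it. Origin at its lower end
- tube: amber sample tube with a red cap, 16 mm in diameter, 102 mm long, loose in the rack: leave it. Origin at its lower end
- reagent_bottle: clear bottle with a blue cap, 56 mm in diameter, 105 mm high, at the back: leave it. Origin at the centre of its underside
- beaker: glass beaker, 68 mm in diameter, 70 mm high, at the back: leave it. Origin at the centre of its underside
- petri_stack: stack of three closed petri dishes, 94 mm in diameter, 47 mm high, at the back: leave it. Origin at the centre of its underside
- spatula: thin steel weighing spatula, 180 mm long, lying near the robot: leave it
- pot: white screw-top pot with a green lid, 48 mm in diameter, 56 mm high: leave it. Origin at the centre of its underside
Mind the look-alikes: they are no part of the job. What is shaped like the stand but purple or yellow is not meant.

How it is judged:
By the outcome, as a careful person would: the job done as asked, in the order asked, and still so for the second after the job is handed in, while the arm keeps its last pose, push and grip.
It also fails if it takes over 48 s, if anything falls off the work surface, if the arm or the gripper's body presses on something with over 40 N, if the wrist force passes 120 N, or if a joint passes its speed limit or range.

## Working session

There is one attempt and no reset: what is moved stays moved. The work goes in short steps, Python scripts to look and compute and a shell command to move; the robot and the scene stay as the last step left them, time stands still between calls to the robot, and variables do not carry over. Pictures are saved under pics/ and viewed, at most 10 in all, crops included, and the job is handed in when it is done.

```bash
mkdir -p pics
python3 - <<'E'
from plant import get_obs,capture
import cv2,numpy as np
print(get_obs())
for n in("scene","top"):
    c=capture(n); cv2.imwrite(f"pics/{n}0.png",c["image"][:,:,::-1]); np.savez(f"{n}0.npz",**c)
    print(n,c["fx"],c["cx"],c["cy"],np.round(c["camera_from_world"],3).tolist())
E
```

```text
{'time': 0.0, 'joint_positions': array([-1.31606117e+00,  3.42735332e-01,  1.52501037e+00, -1.16733870e-05,
        1.27538734e+00, -1.46003258e-01]), 'dq': array([ 4.77604705e-04,  2.63430573e-04, -9.26264886e-05,  8.38223242e-04,
        3.95270129e-04,  7.62110250e-04]), 'tau': array([ 2.44414550e-03, -4.31234765e+01, -2.44215578e+01,  7.20574474e-02,
        5.58462983e-02, -1.17545346e-04]), 'tool_pos': array([ 204.71502594, -483.00671598,  226.04073483]), 'tcp_rot': array([-3.14006703e+00, -2.13059109e-04,  4.00741660e-01]), 'contact_force': array([-1.15991531,  0.05923921, -0.69001677]), 'moment': array([ 0.03397819, -0.03587614,  0.00940976]), 'finger_force': 0.0, 'grip_width': 91.54948207922347}
scene 470.40671362001723 319.52978626659603 207.00268338855585 [[0.868, 0.496, -0.02, -506.499], [0.336, -0.616, -0.713, -34.339], [-0.366, 0.612, -0.701, 1603.713], [0.0, 0.0, 0.0, 1.0]]
top 407.3954581290213 316.27480940215975 193.2461252494926 [[-0.027, -0.999, 0.017, 122.893], [-0.997, 0.026, -0.074, 508.319], [0.073, -0.019, -0.997, 1597.848], [0.0, 0.0, 0.0, 1.0]]
```

View pics/scene0.png

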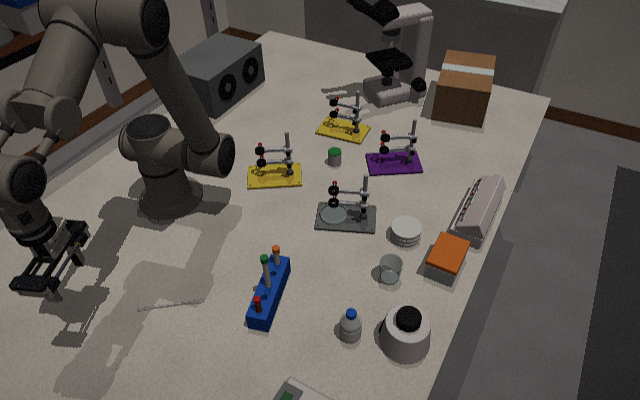

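View pics/top0.png

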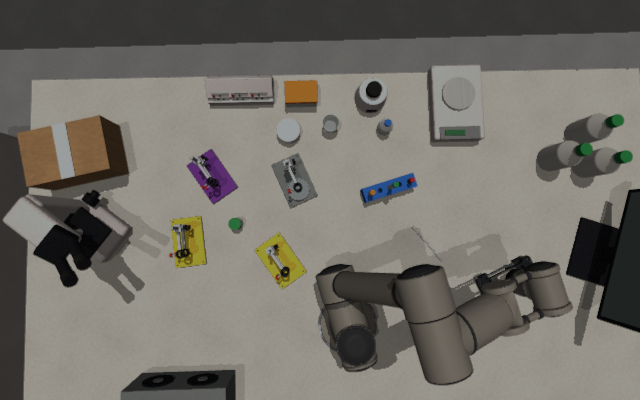

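The scene view shows the blue rack at about (268,292). Its caps are orange (276,249), green (265,260) and red (257,300). There are four stands: yellow (275,165) and (343,122), purple (395,155), and grey with the dish (345,210). The grey one fits the description. In the top view the rack is at (389,189) and the grey stand at (294,180). Next I'll enlarge these to confirm and measure.

```bash
cat > h.py <<'E'
import numpy as np,cv2
def load(n): return dict(np.load(n))
def ray(c,u,v):
    M=c["camera_from_world"];R,t=M[:3,:3],M[:3,3]
    return -R.T@t, R.T@np.array([(u-c["cx"])/c["fx"],(v-c["cy"])/c["fy"],1.0])
def onz(c,u,v,z):
    o,d=ray(c,u,v); return o+d*(z-o[2])/d[2]
def tri(a,b):
    (o1,d1),(o2,d2)=a,b
    s=np.linalg.lstsq(np.c_[d1,-d2],o2-o1,rcond=None)[0]
    p,q=o1+d1*s[0],o2+d2*s[1]; return (p+q)/2,np.linalg.norm(p-q)
def blobs(c,box,lo,hi,amin=4):
    x0,y0,x1,y1=box; h=cv2.cvtColor(c["image"][y0:y1,x0:x1],cv2.COLOR_RGB2HSV)
    m=cv2.inRange(h,lo,hi); n,_,s,ce=cv2.connectedComponentsWithStats(m)
    return [(int(s[i,4]),np.round(ce[i]+[x0,y0],2).tolist()) for i in range(1,n) if s[i,4]>=amin]
def proj(c,p):
    q=c["camera_from_world"]@np.r_[p,1]; return np.array([c["fx"]*q[0]/q[2]+c["cx"],c["fy"]*q[1]/q[2]+c["cy"]])
E
python3 - <<'E'
from h import *
s=load("scene0.npz");t=load("top0.npz")
def crop(c,b,k): return cv2.resize(c["image"][b[1]:b[3],b[0]:b[2],::-1],None,fx=k,fy=k,interpolation=cv2.INTER_CUBIC)
a=crop(s,(230,165,390,335),3.5); b=crop(t,(260,140,430,215),3.5)[:,:]
w=np.zeros((600,800,3),np.uint8); a=a[:595,:560]; 
a=cv2.resize(a,(310,330)); b=cv2.resize(b,(800,260),interpolation=cv2.INTER_CUBIC) if 0 else cv2.resize(b,(595,262))
w[:330,:310]=a; w[335:597,:595]=b
cv2.imwrite("pics/crop1.png",w)
for n,c,bx in(("s",s,(235,235,300,335)),("t",t,(355,165,425,210))):
    for k,lo,hi in(("green",(40,80,40),(85,255,255)),("orange",(8,120,100),(20,255,255)),("red",(0,120,60),(5,255,255)),("blue",(100,120,40),(125,255,255))):
        print(n,k,blobs(c,bx,lo,hi))
x=[blobs(c,b,(40,80,40),(85,255,255)) for c,b in((s,(235,235,300,335)),(t,(355,165,425,210)))]
m=cv2.inRange(cv2.cvtColor(t["image"],cv2.COLOR_RGB2HSV),(100,120,40),(125,255,255));m[:165]=0;m[210:]=0;m[:,:355]=0;m[:,425:]=0
r=cv2.minAreaRect(cv2.findNonZero(m));print(r,[onz(t,*p,60).round(1).tolist() for p in cv2.boxPoints(r)])
E
```

```text
s green [(53, [264.0, 258.09])]
s orange [(35, [275.2, 247.54])]
s red [(26, [256.5, 299.04])]
s blue [(1654, [268.62, 294.82])]
t green [(27, [395.41, 184.07])]
t orange [(21, [372.0, 192.0])]
t red [(11, [411.18, 179.45])]
t blue [(640, [387.8, 187.78])]
((388.3349609375, 187.47921752929688), (14.089211463928223, 54.84563064575195), 72.4075698852539) [[520.2, -60.0, 60.0], [579.5, -266.1, 60.0], [526.7, -280.3, 60.0], [467.7, -74.6, 60.0]]
```

View pics/crop1.png

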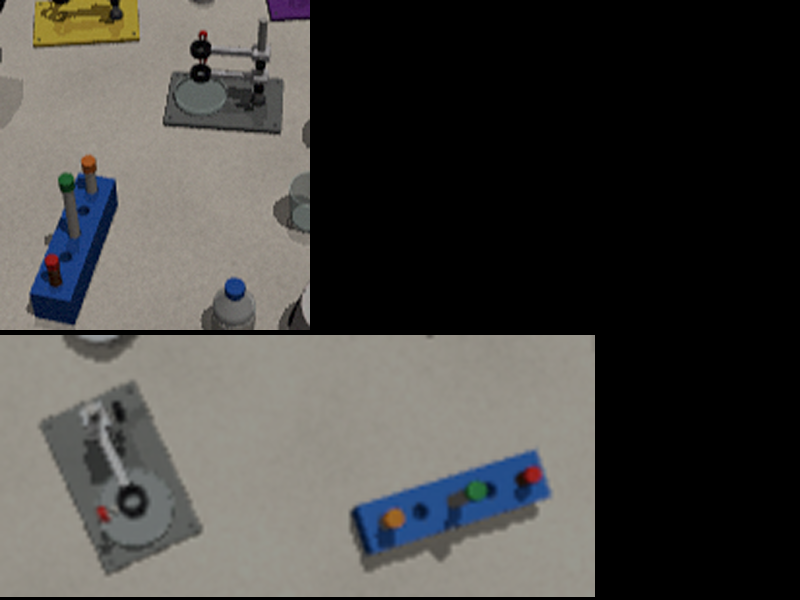

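The crop confirms the targets. The green-capped long column is in the middle well (scene 264,258; top 395,184), and it is taller than the orange-capped short column. The grey stand has its dish below the rings (top 297,187; scene 333,190). The purple and yellow stands are the look-alikes. Now I'll measure them.

Run:
```python
from h import *
s=load("scene0.npz");t=load("top0.npz")
p,e=tri(ray(s,264,258.1),ray(t,395.4,184.1));print("green cap",p.round(1),e.round(1))
p,e=tri(ray(s,275.2,247.5),ray(t,372,192));print("orange",p.round(1),e)
p,e=tri(ray(s,256.5,299.04),ray(t,411.2,179.45));print("red",p.round(1),e)
bt=blobs(t,(285,178,310,200),(0,0,0),(180,255,40));bs=blobs(s,(322,178,345,212),(0,0,0),(180,255,40));print(bt,bs)
print(blobs(t,(280,175,310,200),(0,120,60),(6,255,255),2),blobs(s,(322,170,350,215),(0,120,60),(6,255,255),2))
g=t["image"][178:197,286:308].astype(int).sum(2)//3;print(g)
g=s["image"][178:210,324:346].astype(int).sum(2)//3;print(g)
```

```text
green cap [ 525.9 -174.4  169.7] 0.0
orange [503.1 -96.8 118.3] 0.3287297157028546
red [ 547.6 -249.9  102.4] 1.2528214457184463
[(39, [297.33, 186.72])] [(82, [333.3, 190.02]), (77, [333.14, 202.51])]
[(9, [288.89, 190.56])] [(7, [334.57, 181.71])]
[[ 51  51  50  52  51  65 113 153 145 111 100  92 104 104 102  92  94  96
   89  93  92  93]
 [ 51  51  51  51  50  53  90 149 153 146  97 105 114 114 109  95 102 107
   88  92  93  93]
 [ 50  51  52  51  58  75  97 121 153 145 109 113 113 114 114 113 113 111
  104  93  93  93]
 [ 50  51  52  57  73  97 108 107 151 150 132 102 109 112 113 113 113 114
  111 102 103  94]
 [ 65  66  69  78  94 113 113 119 135 140 126  49  85 101 106 113 113 113
  113 113 111  95]
 [ 93  93  96 103 113 113 113 105  66  64  27  24  25  36  72 106 114 113
  113 113 112 104]
 [ 92  94  99 100 113 114 112  98  39  24  13  10  10  22  38  77 113 112
  113 114 113 114]
 [ 94  93  98 114 113 113 108  77  25  15  22  38  45  33  25  58 109 113
  114 113 113 112]
 [ 94  95  94 113 113 113 105  61  24  25  61  83  92  72  29  46  90 113
  113 114 113 108]
 [ 96 103  99
[... 3194 characters left out ...]
3  24   2  11  28 130 130 132
  140 153 143 154]
 [ 64  38  55  67  27   0  11   4  68  75  59  33   4   9  28  84  87  94
   98 121 102 121]
 [ 78  68  65  88  25   0   7   5   8   3  16  11   2   0  30  63  63  60
   59  59  58  60]
 [ 81  76  59  67  41  26   0   4   6   0   5   3   9   0  51  62  64  53
   59  67  80  62]
 [ 66  57  65  93  85  79   8   3   0   5   0  10   0  28  91  88  61  47
   60  65  93  76]
 [ 68  84  91 108 101 103  74  52  34  38  30  48  71  80 102 101  81  84
   80  58  76  92]
 [ 83  99  99  97  96 101 102  92  80  77  80  87 102 102  99 102  97 106
   97  86  53  76]
 [100  99  99  98  97  93  98 100 100 105 102  97 100  95  98  99  99  99
  100 106  84  54]]
```

```bash
cat >> h.py <<'E'
from scipy.spatial.transform import Rotation as Ro
def delta(pos,yaw=None,off=None):
    "tool-axis shift (m) and turn (deg) to reach world TCP pos, pointing straight down at yaw (deg)"
    from plant import get_obs
    o=get_obs(); R=Ro.from_euler("xyz",o["tcp_rot"]); 
    y=np.rad2deg(o["tcp_rot"][2]) if yaw is None else yaw
    T=Ro.from_euler("xyz",[180,0,y],degrees=True)
    print("turn",(R.inv()*T).as_rotvec(degrees=True).round(2).tolist(),"shift",(R.inv().apply(np.array(pos)-o["tool_pos"])/1000).round(4).tolist(),"at",o["tool_pos"].round(1),np.rad2deg(o["tcp_rot"]).round(2),"t",round(o["time"],2))
E
python3 - <<'E'
from h import *
s=load("scene0.npz");t=load("top0.npz")
print(onz(t,297.6,186.95,128),onz(s,333.2,190.3,128),tri(ray(t,297.6,186.95),ray(s,333.2,190.3)))
print(onz(t,288.9,190.6,120))
delta((526,-174,255),106.2)
E
```

```text
[528.46592843 179.65668209 128.        ] [536.51593547 170.69964837 128.        ] (array([530.19660204, 180.43752263, 117.23643928]), np.float64(1.8070553837930552))
[516.43047958 212.45349499 120.        ]
turn [-0.06, -0.07, -83.23] shift [0.4164, -0.1592, -0.0286] at [ 204.8 -483.   226.1] [-1.7992e+02 -1.0000e-02  2.2970e+01] t 0.1
```

```bash
python3 -m handwheel '[[[0,0,-8],[0.04,-0.015,-0.01],1],[[0,0,-16],[0.08,-0.03,-0.02],1],[[0,0,-24],[0.125,-0.048,-0.029],1],[[0,0,-33],[0.17,-0.065,-0.029],1],[[0,0,-41],[0.21,-0.08,-0.029],1],[[0,0,-50],[0.25,-0.096,-0.029],1],[[0,0,-58],[0.295,-0.113,-0.029],1],[[0,0,-66],[0.335,-0.128,-0.029],1],[[0,0,-75],[0.375,-0.143,-0.029],1],[[0,0,-83.2],[0.41,-0.157,-0.029],1],[[0,0,-83.2],[0.4164,-0.1592,-0.029],1],[[0,0,-83.2],[0.4164,-0.1592,-0.029],1]]'
python3 - <<'E'
from h import *
from plant import capture
delta((526,-174,255),106.2)
c=capture("wrist");np.savez("w1.npz",**c);cv2.imwrite("pics/w1.png",c["image"][:,:,::-1])
print(c["fx"],c["cx"],c["cy"],c["camera_from_world"].round(2).tolist())
E
```

```text
time: 1.3
tool_pos: [526.4, -173.5, 255.1]
tcp_rot: [-3.141, -0.001, 1.853]
contact_force: [0.6, -0.6, 0.1]
grip_width: 91.8
finger_force: 0.0
turn [-0.06, -0.03, -0.01] shift [-0.0004, -0.0005, 0.0001] at [ 526.4 -173.5  255.1] [-1.7994e+02 -3.0000e-02  1.0619e+02] t 1.3
352.3405094309932 319.283124163938 201.5480437782146 [[0.96, 0.28, -0.0, -457.41], [0.27, -0.92, 0.27, -342.32], [0.07, -0.26, -0.96, 333.35], [0.0, 0.0, 0.0, 1.0]]
```

View pics/w1.png

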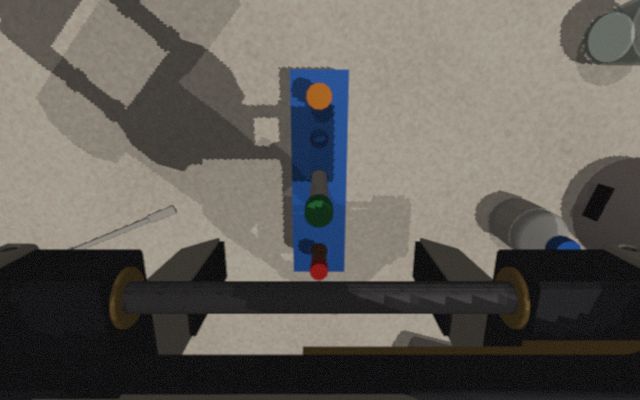

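The wrist view shows the green cap at (319,210), centred between the fingers. The rack row is vertical in the image, so the yaw is right.

Run:
```python
from h import *
w=load("w1.npz")
h=cv2.cvtColor(w["image"],cv2.COLOR_RGB2HSV);m=cv2.inRange(h[:250,290:350],(45,80,20),(85,255,255))
x,y=cv2.boundingRect(m)[:2],cv2.boundingRect(m)[2:];print(x,y)
ce,r=cv2.minEnclosingCircle(cv2.findNonZero(m));print(ce,r)
print("cap",onz(w,290+ce[0],ce[1],176),"orange",onz(w,319,96,122),"red", onz(w,319,271,109))
mb=cv2.inRange(h,(100,120,40),(125,255,255));mb[:60]=0;mb[280:]=0;mb[:,:270]=0;mb[:,370:]=0
r=cv2.minAreaRect(cv2.findNonZero(mb));print(r)
delta((525,-172,117),106.2)
```

```text
(15, 195) (27, 32)
(28.899999618530273, 210.3000030517578) 15.839920043945312
cap [ 525.94363615 -173.03701622  176.        ] orange [504.26615486 -97.9919428  122.        ] red [ 548.44136883 -251.40799038  109.        ]
((318.5, 169.5), (201.0, 57.0), 90.0)
turn [-0.07, -0.02, -0.09] shift [0.0025, 0.0001, 0.1382] at [ 525.7 -174.4  255.2] [-1.7993e+02 -1.0000e-02  1.0611e+02] t 1.35
```

```bash
python3 -m handwheel '[[[0,0,0],[0.001,0,0.04],1],[[0,0,0],[0.001,0,0.08],1],[[0,0,0],[0.001,0,0.11],1],[[0,0,0],[0.001,0,0.13],1],[[0,0,0],[0.001,0,0.138],1],[[0,0,0],[0.001,0,0.138],1],[[0,0,0],[0.001,0,0.138],0.4],[[0,0,0],[0.001,0,0.138],0.25],[[0,0,0],[0.001,0,0.138],0.1],[[0,0,0],[0.001,0,0.138],0.1],[[0,0,0],[0.001,0,0.138],0.1],[[0,0,0],[0.001,0,0.138],0.1]]'; python3 -m handwheel '[[[0,0,0],[0,0,0],0.1],[[0,0,0],[0,0,0],0.1],[[0,0,0],[0,0,0],0.1]]'
```

```text
time: 2.55
tool_pos: [525.9, -173.4, 117.9]
tcp_rot: [3.141, 0.0, 1.853]
contact_force: [0.2, 0.8, -0.3]
grip_width: 48.2
finger_force: 0.0
time: 2.85
tool_pos: [525.9, -173.4, 117.7]
tcp_rot: [-3.142, 0.0, 1.853]
contact_force: [-0.9, -0.4, 1.2]
grip_width: 24.4
finger_force: 0.0
```

```bash
python3 -m handwheel '[[[0,0,0],[0,0,0],0.05],[[0,0,0],[0,0,0],0.05],[[0,0,0],[0,0,0],0.05],[[0,0,0],[0,0,0],0.05],[[0,0,0],[0,0,0],0.05]]'
```

```text
time: 3.35
tool_pos: [525.8, -173.4, 117.7]
tcp_rot: [-3.142, 0.0, 1.853]
contact_force: [-0.0, 0.1, -0.2]
grip_width: 18.7
finger_force: 30.0
```

```bash
python3 -m handwheel '[[[0,0,0],[0,0,-0.005],0.05],[[0,0,0],[0,0,-0.015],0.05],[[0,0,0],[0,0,-0.03],0.05],[[0,0,0],[0,0,-0.045],0.05],[[0,0,0],[0,0,-0.06],0.05],[[0,0,0],[0,0,-0.08],0.05],[[0,0,0],[0,0,-0.1],0.05],[[0,0,0],[0,0,-0.12],0.05],[[0,0,0],[0,0,-0.14],0.05],[[0,0,0],[0,0,-0.15],0.05],[[0,0,0],[0,0,-0.15],0.05]]'
python3 - <<'E'
from h import *
from plant import capture
s,t,w=[capture(n) for n in("scene","top","wrist")]
for n,c in zip("stw",(s,t,w)): np.savez(f"{n}2.npz",**c)
p=proj(s,(526,-173,220)).astype(int);print(p)
a=cv2.resize(s["image"][p[1]-45:p[1]+55,p[0]-40:p[0]+40,::-1],(480,600),interpolation=cv2.INTER_CUBIC)
b=cv2.resize(w["image"][100:400,160:480,::-1],(320,300))
o=np.zeros((600,800,3),np.uint8);o[:,:480]=a;o[:300,480:]=b;cv2.imwrite("pics/l2.png",o)
E
```

```text
time: 4.45
tool_pos: [526.4, -173.7, 269.6]
tcp_rot: [3.139, 0.002, 1.853]
contact_force: [0.5, -1.0, -0.4]
grip_width: 18.7
finger_force: 30.0
[262 244]
```

View pics/l2.png

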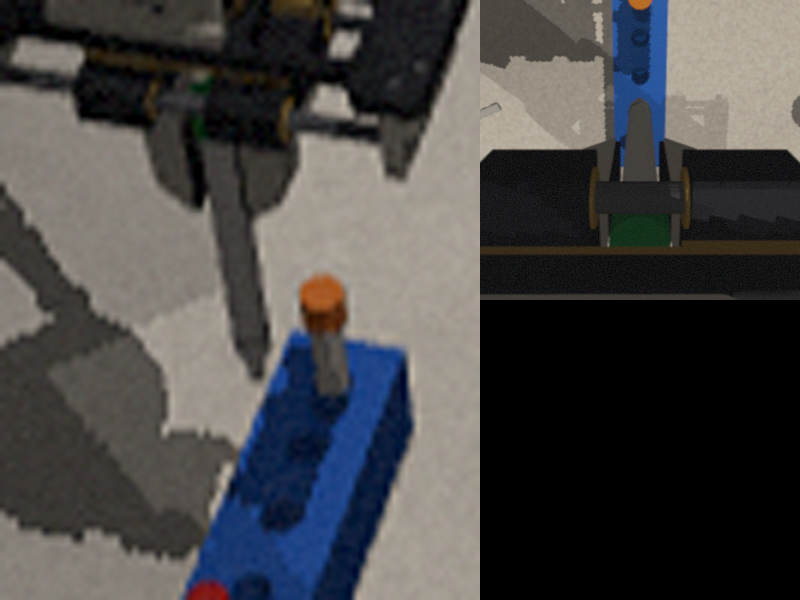

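The column is out of the rack and held. In the scene view its nozzle is at about (264.8,262), and it seems to lean. In the wrist view the tip is at about (320,202). I'll compare both with a vertical column.

Run:
```python
from h import *
s=load("s2.npz");w=load("w2.npz")
for z in(160,200,250): print(z,proj(s,(526,-173.5,z)).round(1),proj(w,(526,-173.5,z)).round(1))
print(tri(ray(s,264.8,262),ray(w,320,202)))
for v in range(200,262,5): # barrel edges, wrist
    print(v,(w["image"][v,295:345].astype(int).sum(1)//3).tolist()) if v%10==0 else 0
for v in range(225,266,4): print(v,(s["image"][v,250:276].astype(int).sum(1)//3).tolist())
```

```text
160 [264.6 260.3] [319.8 200.7]
200 [263.  250.1] [319.8 216.8]
250 [260.8 236.6] [319.8 246.1]
(array([ 527.04097381, -175.43677433,  155.95613495]), np.float64(0.5986002460204923))
200 [83, 79, 71, 79, 82, 80, 80, 81, 78, 77, 75, 77, 78, 81, 78, 80, 80, 78, 77, 73, 70, 69, 66, 62, 60, 63, 65, 68, 72, 79, 81, 84, 83, 83, 82, 80, 80, 81, 83, 83, 91, 95, 95, 92, 92, 94, 93, 91, 83, 90]
210 [81, 78, 80, 77, 79, 74, 81, 81, 77, 81, 77, 80, 77, 72, 63, 64, 60, 59, 67, 67, 61, 61, 67, 64, 66, 67, 64, 67, 65, 61, 63, 67, 67, 68, 62, 66, 80, 82, 83, 79, 82, 79, 79, 77, 78, 78, 79, 82, 81, 87]
220 [79, 80, 81, 78, 78, 83, 79, 78, 81, 80, 79, 79, 80, 69, 62, 63, 61, 63, 62, 63, 63, 64, 65, 61, 64, 65, 62, 66, 61, 66, 67, 65, 64, 63, 63, 65, 73, 76, 79, 84, 81, 80, 81, 79, 83, 80, 82, 77, 77, 90]
230 [83, 81, 79, 76, 79, 81, 80, 76, 81, 79, 80, 74, 70, 63, 64, 64, 64, 63, 63, 65, 65, 67, 66, 64, 63, 65, 64, 66, 65, 65, 65, 64, 65, 62, 65, 64, 64, 74, 78, 87, 85, 83, 84, 80, 80, 83, 79, 79, 82, 100]
240 [67, 75, 75, 75, 63, 49, 42, 39, 36, 41, 47, 58, 63, 62, 64, 64, 66, 58, 64, 65, 64, 62, 62,
[... 1172 characters left out ...]
6, 59, 66, 62, 58, 53, 100, 159, 156, 151, 152, 150, 154, 147, 136, 111, 112]
249 [128, 125, 124, 140, 140, 152, 149, 156, 154, 118, 56, 58, 61, 64, 56, 48, 141, 156, 152, 152, 154, 157, 68, 89, 99, 98]
253 [150, 145, 148, 152, 152, 150, 151, 156, 153, 157, 106, 59, 61, 62, 57, 53, 32, 159, 156, 152, 144, 141, 117, 41, 41, 35]
257 [150, 149, 151, 148, 153, 145, 151, 148, 145, 145, 155, 84, 56, 55, 63, 57, 63, 140, 156, 89, 36, 35, 39, 38, 54, 67]
261 [153, 147, 154, 150, 152, 151, 151, 153, 148, 151, 150, 150, 154, 103, 47, 48, 127, 120, 78, 78, 39, 41, 41, 36, 49, 60]
265 [158, 155, 151, 145, 148, 148, 151, 151, 148, 148, 147, 146, 148, 145, 153, 144, 54, 36, 42, 36, 39, 35, 37, 34, 30, 27]
```

```bash
cat >> h.py <<'E'
def cloud(c,box,zmin,zmax):
    x0,y0,x1,y1=box; v,u=np.mgrid[y0:y1,x0:x1]; d=c["depth"][y0:y1,x0:x1]
    M=c["camera_from_world"];R,t=M[:3,:3],M[:3,3]
    P=(np.stack([(u-c["cx"])/c["fx"]*d,(v-c["cy"])/c["fy"]*d,d],-1)-t)@R
    k=(d>0)&(P[...,2]>zmin)&(P[...,2]<zmax); return P,k
E
python3 - <<'E'
from h import *
w=load("w2.npz");s=load("s2.npz")
for v in(235,245,255,262): print(v,w["depth"][v,292:348].round(0).astype(int).tolist())
P,k=cloud(w,(285,190,355,265),120,300)
yaw=np.deg2rad(106.19); ex=np.array([np.cos(yaw),np.sin(yaw)]); ey=np.array([np.sin(yaw),-np.cos(yaw)])
o=np.array([526.4,-173.7])
for r in range(0,75,6):
    Q=P[r][k[r]]
    if len(Q): q=Q[:,:2]-o; print(190+r,len(Q),"z",Q[:,2].min().round(),np.median(Q[:,2]).round(1),"front ex",np.sort(q@ex)[-5:].round(1),"ey",(q@ey).min().round(1),(q@ey).max().round(1))
E
```

```text
235 [456, 455, 454, 390, 390, 392, 391, 392, 390, 392, 391, 388, 390, 389, 391, 200, 196, 194, 192, 191, 191, 190, 189, 188, 187, 188, 188, 186, 187, 187, 186, 188, 188, 189, 189, 191, 191, 194, 195, 197, 200, 392, 391, 392, 391, 391, 389, 392, 390, 390, 391, 390, 390, 454, 454, 455]
245 [162, 160, 161, 166, 165, 165, 166, 165, 169, 394, 396, 394, 394, 393, 186, 183, 181, 181, 178, 178, 176, 176, 175, 175, 176, 175, 174, 174, 175, 174, 176, 177, 174, 177, 177, 176, 178, 179, 180, 180, 184, 186, 393, 393, 393, 394, 393, 168, 165, 164, 164, 165, 165, 161, 161, 161]
255 [150, 154, 154, 154, 154, 154, 154, 159, 168, 397, 399, 397, 398, 174, 172, 169, 168, 167, 166, 167, 166, 165, 164, 163, 163, 163, 163, 163, 164, 164, 163, 163, 164, 164, 164, 165, 166, 167, 167, 168, 169, 173, 175, 398, 397, 397, 397, 169, 160, 155, 154, 154, 153, 153, 154, 151]
262 [149, 148, 148, 147, 148, 147, 152, 160, 168, 401, 400, 399, 166, 164, 164, 161, 160, 159, 157, 159, 158, 158, 158, 157, 156, 156, 157, 156, 157, 157, 156, 155, 156, 158, 156, 158, 160, 159, 160, 161, 161, 162, 166, 169, 398, 400, 399, 167, 160, 153, 147, 147, 148, 148, 147, 148]
202 16 z 180.0 186.2 front ex [7.4 7.4 7.6 7.7 7.8] ey -5.9 4.9
208 22 z 182.0 198.9 front ex [6.9 7.  7.2 7.4 7.4] ey -7.9 7.1
214 23 z 190.0 212.2 front ex [6.9 7.  7.  7.  7.2] ey -8.6 6.6
220 24 z 210.0 223.4 front ex [7.  7.  7.1 7.3 7.3] ey -7.9 6.9
226 24 z 224.0 234.0 front ex [6.8 6.9 6.9 6.9 7.1] ey -7.5 6.5
232 26 z 232.0 244.2 front ex [6.9 7.1 7.1 7.3 7.3] ey -7.8 6.8
238 36 z 241.0 254.1 front ex [12.3 12.3 12.5 12.5 12.6] ey -13.6 12.7
244 59 z 250.0 271.3 front ex [12.5 12.5 12.6 12.6 12.7] ey -16.4 15.3
250 62 z 257.0 271.3 front ex [12.4 12.4 12.5 12.5 12.5] ey -15.9 14.7
256 63 z 264.0 277.4 front ex [12.4 12.5 12.5 12.6 12.7] ey -15.1 14.1
262 64 z 272.0 283.3 front ex [12.2 12.3 12.3 12.4 12.7] ey -14.6 13.6
```

The wrist depth shows the column vertical: its front face stays at 7.0–7.4 mm from z = 186 to 244. It also shows open gaps on both sides of the barrel. With an 18.7 mm opening, the pads' upper edge is biting on the collar instead of the barrel. I'll lower it straight back into its well and regrip 3 mm lower.

```bash
python3 -m handwheel '[[[0,0,0],[0,0,0.04],0.05],[[0,0,0],[0,0,0.075],0.05],[[0,0,0],[0,0,0.09],0.05],[[0,0,0],[0,0,0.105],0.05],[[0,0,0],[0,0,0.12],0.05],[[0,0,0],[0,0,0.135],0.05],[[0,0,0],[0,0,0.145],0.05],[[0,0,0],[0,0,0.15],0.05],[[0,0,0],[0,0,0.15],0.05],[[0,0,0],[0,0,0.15],0.35],[[0,0,0],[0,0,0.15],0.35],[[0,0,0],[0,0,0.15],0.35]]'; python3 -m handwheel '[[[0,0,0],[0,0,0.0],0.35],[[0,0,0],[0,0,0.0015],0.35],[[0,0,0],[0,0,0.003],0.35],[[0,0,0],[0,0,0.003],0.35],[[0,0,0],[0,0,0.003],0.05],[[0,0,0],[0,0,0.003],0.05],[[0,0,0],[0,0,0.003],0.05],[[0,0,0],[0,0,0.003],0.05],[[0,0,0],[0,0,0.003],0.05],[[0,0,0],[0,0,0.003],0.05],[[0,0,0],[0,0,0.003],0.05]]'
```

```text
time: 5.8
tool_pos: [525.9, -173.4, 117.8]
tcp_rot: [3.142, 0.0, 1.853]
contact_force: [-0.5, -0.1, -0.3]
grip_width: 31.6
finger_force: 0.0
time: 6.9
tool_pos: [525.9, -173.4, 114.7]
tcp_rot: [-3.142, 0.0, 1.853]
contact_force: [0.1, 0.8, -0.7]
grip_width: 15.9
finger_force: 30.1
```

It now grips the barrel, with a 15.9 mm opening. Lifting.

```bash
python3 -m handwheel '[[[0,0,0],[0,0,-0.005],0.05],[[0,0,0],[0,0,-0.015],0.05],[[0,0,0],[0,0,-0.03],0.05],[[0,0,0],[0,0,-0.045],0.05],[[0,0,0],[0,0,-0.06],0.05],[[0,0,0],[0,0,-0.08],0.05],[[0,0,0],[0,0,-0.1],0.05],[[0,0,0],[0,0,-0.12],0.05],[[0,0,0],[0,0,-0.14],0.05],[[0,0,0],[0,0,-0.155],0.05],[[0,0,0],[0,0,-0.155],0.05]]'
python3 - <<'E'
from h import *
from plant import capture,get_obs
w=capture("wrist"); np.savez("w3.npz",**w); o=get_obs();print(o["tool_pos"])
P,k=cloud(w,(285,190,355,250),120,300)
yaw=o["tcp_rot"][2]; ex=np.array([np.cos(yaw),np.sin(yaw)]); ey=np.array([np.sin(yaw),-np.cos(yaw)])
for r in range(0,60,5):
    Q=P[r][k[r]]
    if len(Q): q=Q[:,:2]-o["tool_pos"][:2]; print(190+r,len(Q),"z",np.median(Q[:,2]).round(1),"front",np.sort(q@ex)[-5:].mean().round(1),"ey",(q@ey).min().round(1),(q@ey).max().round(1))
delta((528.5,179.7,270),106.2)
E
```

```text
time: 8.0
tool_pos: [526.8, -173.8, 272.8]
tcp_rot: [3.137, 0.004, 1.853]
contact_force: [-0.1, 0.6, -0.8]
grip_width: 15.5
finger_force: 30.1
[ 526.20812763 -173.54021334  271.10444072]
200 7 z 173.0 front 1.5 ey -0.8 3.8
205 18 z 199.7 front 5.7 ey -5.1 7.1
210 22 z 209.2 front 5.7 ey -6.3 8.2
215 24 z 219.1 front 5.8 ey -7.0 8.9
220 24 z 229.2 front 5.7 ey -6.5 8.3
225 24 z 238.7 front 5.8 ey -6.2 7.9
230 26 z 246.8 front 5.8 ey -6.6 8.3
235 25 z 253.8 front 5.9 ey -6.3 7.9
240 48 z 263.1 front 11.7 ey -13.6 15.2
245 66 z 278.7 front 11.6 ey -15.1 16.4
turn [0.12, 0.11, -0.04] shift [0.3386, 0.1005, 0.0006] at [ 526.2 -173.5  271.1] [1.7988e+02 1.1000e-01 1.0616e+02] t 8.05
```

```bash
python3 -m handwheel '[[[0,0,-8.5],[0.03,0.009,0],0.05],[[0,0,-17],[0.06,0.018,0],0.05],[[0,0,-25.5],[0.09,0.027,0],0.05],[[0,0,-34],[0.12,0.036,0],0.05],[[0,0,-42.5],[0.15,0.045,0],0.05],[[0,0,-51],[0.18,0.053,0],0.05],[[0,0,-59.5],[0.21,0.062,0],0.05],[[0,0,-68],[0.24,0.071,0],0.05],[[0,0,-76.5],[0.27,0.08,0],0.05],[[0,0,-85],[0.30,0.09,0],0.05],[[0,0,-93.5],[0.33,0.098,0],0.05],[[0,0,-93.8],[0.3386,0.1005,0],0.05]]'; python3 -m handwheel '[[[0,0,0],[0,0,0],0.05],[[0,0,0],[0,0,0],0.05],[[0,0,0],[0,0,0],0.05]]'
python3 - <<'E'
from h import *
from plant import capture
w=capture("wrist"); np.savez("w4.npz",**w); cv2.imwrite("pics/w4.png",cv2.resize(w["image"][150:300,220:420,::-1],(800,600),interpolation=cv2.INTER_CUBIC))
delta((528.5,179.7,270),200)
E
```

```text
time: 9.25
tool_pos: [527.2, 182.4, 268.6]
tcp_rot: [3.141, -0.002, -2.788]
contact_force: [0.2, -0.8, -1.4]
grip_width: 16.0
finger_force: 30.1
time: 9.55
tool_pos: [528.2, 178.5, 269.5]
tcp_rot: [-3.141, -0.001, -2.796]
contact_force: [0.1, 0.4, -1.5]
grip_width: 15.3
finger_force: 30.1
turn [-0.02, -0.01, -0.18] shift [-0.0006, 0.001, -0.0004] at [528.3 178.6 269.6] [-1.7998e+02 -1.0000e-02 -1.6018e+02] t 9.6
```

View pics/w4.png

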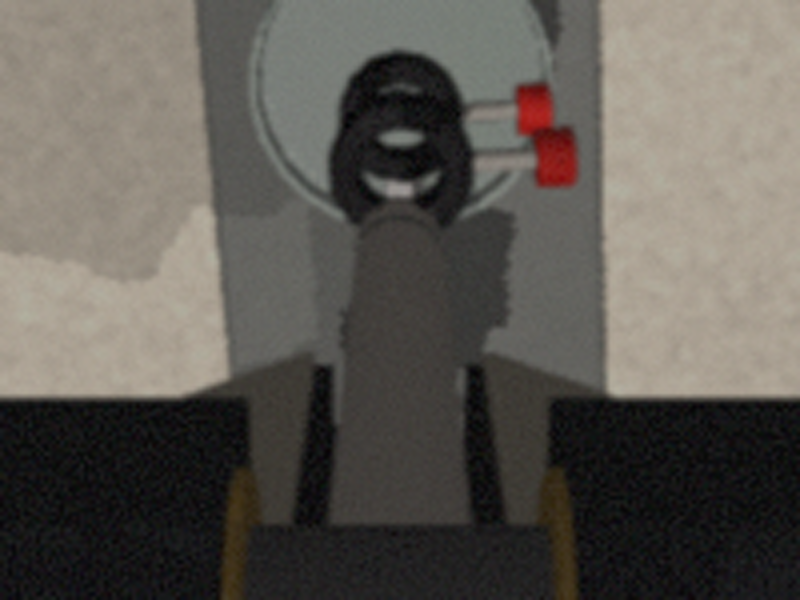

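The wrist crop shows the upper ring at about pixel (320,191), just ahead of the nozzle tip at (320,201). The red screws are to the right, as expected. I'll measure the ring and the column axis in the same depth image, so that calibration error cancels.

```bash
cat > rel.py <<'E'
from h import *
from scipy.optimize import least_squares
import sys
def fit(p,r,g):  # circle of known radius
    return least_squares(lambda c:np.hypot(*(p-c).T)-r,g,loss="soft_l1",f_scale=.5).x
def rel(w,tp,yaw,tipz,ringz=128):
    ex=np.array([np.cos(yaw),np.sin(yaw)]);ey=np.array([np.sin(yaw),-np.cos(yaw)])
    P,k=cloud(w,(270,150,370,262),100,300); Q=P[k]; q=np.c_[(Q[:,:2]-tp[:2])@ex,(Q[:,:2]-tp[:2])@ey]
    z=Q[:,2]; C=[]
    for a in np.arange(tipz+26,tp[2]-8,12):
        m=(z>a)&(z<a+12)&(abs(q[:,1])<9.5)&(abs(q[:,0])<10)
        if m.sum()>25: c=fit(q[m],8,[-2,0]);C.append([a+6,*c]);print("col z%.0f"%(a+6),m.sum(),c.round(2))
    m=(abs(z-ringz)<5)&(np.hypot(*q.T)<32); r=q[m]
    print("ring pts",m.sum(),"z",np.median(z[m]).round(1))
    im=np.zeros((400,400),np.uint8)
    # outer boundary: extreme points per direction
    c=r.mean(0)
    for _ in range(8):
        d=r-c;an=np.arctan2(d[:,1],d[:,0]);rr=np.hypot(*d.T)
        e=[];
        for b in np.linspace(-np.pi,np.pi,37)[:-1]:
            s=(an>=b)&(an<b+np.pi/18)&(rr<19.5)
            if s.sum()>2 and rr[s].max()>13: i=np.where(s)[0][rr[s].argmax()];e.append(r[i])
        c=fit(np.array(e),16.3,c)
    print("ring c",c.round(2),"edge pts",len(e),"col mean",np.mean(C,0).round(2)[1:] if C else None)
    return c,np.array(C)
E
python3 - <<'E'
from rel import *
from plant import get_obs
o=get_obs(); rel(load("w4.npz"),o["tool_pos"],o["tcp_rot"][2],162)
w=load("w4.npz")
h=cv2.cvtColor(w["image"],cv2.COLOR_RGB2HSV)
print(proj(w,(528.5,179.7,128)))
for v in range(160,206,4): print(v,w["depth"][v,298:344].round(0).astype(int).tolist())
E
```

```text
col z194 113 [-2.42  0.71]
col z206 119 [-2.53  0.68]
col z218 137 [-2.51  0.62]
col z230 168 [-2.5   0.62]
col z242 192 [-2.51  0.6 ]
col z254 231 [-2.55  0.6 ]
col z266 296 [-2.51  0.57]
ring pts 651 z 128.4
ring c [-3.69  1.46] edge pts 30 col mean [-2.51  0.63]
[319.71517409 189.2453498 ]
160 [417, 415, 416, 416, 416, 415, 416, 417, 415, 418, 417, 415, 413, 415, 417, 415, 415, 417, 417, 416, 417, 414, 415, 416, 417, 414, 417, 415, 415, 416, 415, 416, 417, 415, 415, 416, 415, 416, 416, 416, 415, 416, 416, 416, 414, 416]
164 [417, 417, 419, 417, 416, 415, 417, 417, 417, 418, 418, 417, 417, 417, 417, 366, 365, 363, 361, 360, 358, 356, 358, 358, 360, 362, 362, 363, 363, 367, 416, 417, 416, 416, 417, 418, 418, 418, 417, 416, 417, 418, 416, 417, 417, 417]
168 [419, 418, 418, 417, 419, 420, 419, 418, 418, 418, 369, 362, 358, 357, 357, 356, 357, 356, 355, 356, 356, 357, 356, 355, 357, 357, 357, 356, 357, 356, 355, 357, 358, 360, 366, 420, 419, 419, 418, 418, 418, 418, 419, 419, 419, 420]
172 [418, 420, 421, 420, 420, 421, 419, 419, 364, 359, 357, 357, 359, 357, 357, 357, 357, 357, 420, 4
[... 1309 characters left out ...]
[424, 427, 427, 428, 429, 311, 310, 310, 310, 310, 310, 311, 312, 317, 323, 427, 428, 427, 427, 366, 367, 367, 367, 367, 366, 366, 366, 365, 427, 427, 322, 320, 313, 310, 309, 310, 310, 311, 310, 310, 311, 427, 427, 427, 423, 421]
200 [417, 417, 417, 418, 421, 422, 311, 312, 311, 312, 311, 311, 312, 311, 312, 313, 316, 318, 320, 272, 269, 269, 269, 268, 271, 274, 320, 319, 316, 313, 312, 312, 311, 311, 310, 312, 312, 312, 312, 422, 421, 417, 417, 418, 416, 432]
204 [434, 433, 433, 433, 434, 434, 432, 420, 315, 311, 312, 312, 313, 311, 250, 249, 247, 246, 244, 242, 243, 242, 243, 243, 244, 244, 245, 246, 249, 250, 253, 312, 313, 311, 313, 312, 417, 435, 434, 434, 434, 434, 433, 435, 432, 433]
```

```bash
sed -i 's/abs(z-ringz)<5/abs(z-ringz-.4)<2.5/' rel.py
cat >> rel.py <<'E'
def bore(w,tp,yaw,ringz=128.4):
    "circle fit to inner edge of ring top, tool coordinates"
    ex=np.array([np.cos(yaw),np.sin(yaw)]);ey=np.array([np.sin(yaw),-np.cos(yaw)])
    P,k=cloud(w,(285,160,355,215),ringz-2.5,ringz+2.5); q=np.c_[(P[k][:,:2]-tp[:2])@ex,(P[k][:,:2]-tp[:2])@ey]
    q=q[np.hypot(*q.T)<32]; c=np.median(q,0)
    for _ in range(15):
        d=q-c;rr=np.hypot(*d.T);an=np.degrees(np.arctan2(d[:,1],d[:,0]));I=[];O=[]
        for b in range(-180,180,12):
            s=np.where((an>=b)&(an<b+12)&(rr>7)&(rr<19))[0]
            if len(s)>3: I.append(q[s[rr[s].argmin()]]);O.append(q[s[rr[s].argmax()]])
        I=np.array(I);O=np.array(O);c=(fit(I,9.8,c)+fit(O,16.2,c))/2
    print("bore",fit(I,9.8,c).round(2),"outer",fit(O,16.2,c).round(2),len(I)); return c
E
python3 - <<'E'
from rel import *
from plant import get_obs
o=get_obs(); tp,y=o["tool_pos"],o["tcp_rot"][2]; w=load("w4.npz"); rel(w,tp,y,162); bore(w,tp,y)
E
```

```text
col z194 113 [-2.42  0.71]
col z206 119 [-2.53  0.68]
col z218 137 [-2.51  0.62]
col z230 168 [-2.5   0.62]
col z242 192 [-2.51  0.6 ]
col z254 231 [-2.55  0.6 ]
col z266 296 [-2.51  0.57]
ring pts 570 z 128.5
ring c [-3.75  1.31] edge pts 30 col mean [-2.51  0.63]
bore [-3.73  1.28] outer [-3.66  1.3 ] 25
```

```bash
python3 -m handwheel '[[[0,0,-0.1],[-0.0006,0.0003,0.01],0.05],[[0,0,-0.2],[-0.0012,0.0007,0.02],0.05],[[0,0,-0.2],[-0.0012,0.0007,0.028],0.05],[[0,0,-0.2],[-0.0012,0.0007,0.028],0.05],[[0,0,-0.2],[-0.0012,0.0007,0.028],0.05]]'
python3 - <<'E'
from rel import *
from plant import get_obs,capture
w=capture("wrist");np.savez("w5.npz",**w); o=get_obs(); tp,y=o["tool_pos"],o["tcp_rot"][2]; print(tp,np.degrees(o["tcp_rot"])); rel(w,tp,y,134); bore(w,tp,y)
s=capture("scene");t=capture("top");np.savez("s5.npz",**s);np.savez("t5.npz",**t)
a=cv2.resize(w["image"][160:260,270:370,::-1],(400,400),interpolation=cv2.INTER_CUBIC)
b=cv2.resize(s["image"][150:250,290:390,::-1],(400,400),interpolation=cv2.INTER_CUBIC)
cv2.imwrite("pics/w5.png",np.hstack([a,b]))
E
```

```text
time: 10.1
tool_pos: [529.0, 180.8, 241.4]
tcp_rot: [-3.142, -0.001, -2.79]
contact_force: [0.6, 0.7, -0.0]
grip_width: 15.6
finger_force: 30.1
[529.1419061  180.8960761  241.77082344] [-1.79992620e+02  1.08114748e-02 -1.59835268e+02]
col z166 115 [-2.27  0.72]
col z178 117 [-2.35  0.73]
col z190 139 [-2.35  0.68]
col z202 169 [-2.38  0.65]
col z214 193 [-2.37  0.62]
col z226 235 [-2.41  0.61]
col z238 299 [-2.39  0.56]
ring pts 668 z 128.4
ring c [-2.12 -0.71] edge pts 29 col mean [-2.36  0.65]
bore [-2.32 -0.42] outer [-2.1 -0.7] 23
```

View pics/w5.png

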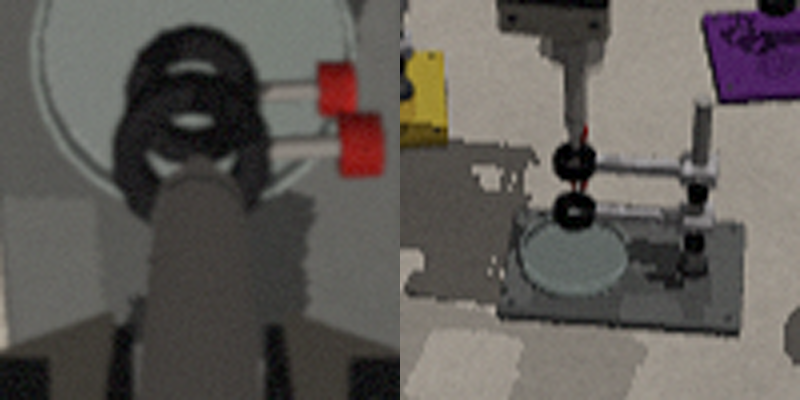

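Run:
```python
from h import *
w=load("w5.npz")
for v in range(186,214,2): print(v,w["depth"][v,295:342].round(0).astype(int).tolist())
```

```text
186 [396, 396, 396, 396, 395, 395, 292, 286, 279, 280, 280, 278, 0, 279, 279, 278, 278, 279, 279, 279, 278, 279, 0, 279, 279, 278, 279, 280, 278, 279, 279, 278, 278, 279, 278, 279, 280, 281, 282, 291, 396, 395, 395, 396, 395, 396, 397]
188 [396, 396, 396, 397, 396, 395, 282, 279, 280, 279, 278, 280, 280, 281, 278, 280, 278, 278, 279, 280, 279, 280, 280, 280, 280, 280, 279, 279, 280, 280, 279, 280, 278, 280, 279, 279, 278, 279, 280, 282, 290, 395, 396, 395, 395, 396, 396]
190 [397, 397, 397, 397, 398, 282, 279, 280, 279, 278, 281, 280, 279, 280, 280, 281, 280, 344, 345, 396, 398, 398, 398, 395, 396, 397, 396, 397, 348, 280, 280, 281, 279, 279, 280, 280, 280, 280, 281, 280, 283, 290, 398, 395, 395, 399, 395]
192 [396, 397, 396, 396, 285, 280, 280, 280, 279, 281, 280, 280, 281, 280, 282, 334, 336, 336, 338, 343, 343, 345, 343, 345, 344, 343, 343, 342, 340, 336, 335, 334, 280, 280, 281, 280, 281, 281, 280, 280, 280, 282, 290, 397, 397, 397, 396]
194 [399, 399, 398, 288, 282, 280, 282, 282, 280, 280, 280, 282, 281, 335, 335, 334, 335, 334, 335, 335, 334, 336, 337, 339, 339, 337, 336, 335,
[... 1555 characters left out ...]
 405, 391, 284, 284, 285, 282, 282, 284, 283, 283, 285, 253, 244, 242, 240, 240, 238, 237, 235, 234, 234, 234, 234, 234, 235, 235, 237, 238, 240, 242, 243, 244, 254, 284, 283, 285, 285, 284, 389, 390, 390, 406, 405, 404]
210 [406, 405, 405, 405, 406, 407, 286, 285, 284, 284, 284, 284, 284, 284, 244, 242, 238, 235, 234, 234, 232, 232, 230, 229, 230, 229, 231, 228, 232, 232, 233, 235, 236, 238, 241, 244, 285, 284, 285, 285, 405, 406, 406, 405, 405, 407, 405]
212 [407, 405, 407, 406, 406, 407, 407, 407, 285, 286, 284, 285, 285, 285, 241, 237, 233, 231, 230, 229, 228, 227, 226, 227, 226, 226, 227, 227, 226, 228, 229, 229, 232, 234, 237, 241, 285, 285, 404, 406, 407, 407, 406, 407, 406, 407, 407]
```

The nozzle is just above the bore, with its tip at about pixel (320,200). The bore centre is near (317.8,197), so it needs about 1.4 mm towards tool −y. I'll correct that and check again.

```bash
python3 -m handwheel '[[[0,0,0],[0,-0.0014,0],0.05],[[0,0,0],[0,-0.0014,0],0.05],[[0,0,0],[0,-0.0014,0],0.05],[[0,0,0],[0,-0.0014,0.0],0.05],[[0,0,0],[0,-0.0014,0.0],0.05]]'
python3 - <<'E'
from rel import *
from plant import get_obs,capture
w=capture("wrist");np.savez("w6.npz",**w); o=get_obs(); tp,y=o["tool_pos"],o["tcp_rot"][2]; print(tp,np.degrees(o["tcp_rot"])); rel(w,tp,y,134); bore(w,tp,y)
for v in (194,196,198,200,206): print(v,w["depth"][v,295:342].round(0).astype(int).tolist())
E
```

```text
time: 10.75
tool_pos: [529.5, 179.5, 241.7]
tcp_rot: [-3.141, 0.0, -2.79]
contact_force: [0.6, -0.6, -0.9]
grip_width: 15.7
finger_force: 30.1
[529.4939208  179.54898416 241.69916497] [-1.79996908e+02 -1.54318407e-03 -1.59836434e+02]
col z166 116 [-2.5   0.73]
col z178 121 [-2.65  0.73]
col z190 138 [-2.6   0.67]
col z202 164 [-2.63  0.6 ]
col z214 196 [-2.65  0.63]
col z226 225 [-2.62  0.64]
col z238 288 [-2.6   0.61]
ring pts 652 z 128.4
ring c [-2.36  0.79] edge pts 28 col mean [-2.61  0.66]
bore [-2.57  0.59] outer [-2.26  0.78] 24
194 [399, 399, 397, 396, 399, 284, 283, 282, 281, 282, 281, 281, 280, 282, 283, 334, 335, 334, 335, 335, 335, 335, 336, 338, 337, 337, 338, 336, 336, 336, 336, 334, 335, 335, 335, 281, 280, 281, 280, 282, 281, 281, 281, 282, 281, 288, 288]
196 [398, 400, 399, 400, 400, 282, 283, 280, 282, 281, 283, 281, 283, 283, 336, 336, 335, 334, 336, 334, 335, 336, 336, 335, 336, 337, 335, 335, 334, 336, 334, 335, 336, 334, 335, 337, 281, 282, 282, 282, 282, 282, 282, 282, 283, 288, 287]
198 [398, 398, 398, 399, 400, 283, 283, 283, 282, 283, 282, 281, 284, 289, 399, 338, 336, 335, 335, 336, 336, 336, 337, 335, 337, 336, 335, 335, 335, 336, 336, 336, 336, 336, 338, 399, 283, 282, 282, 0, 283, 283, 282, 284, 283, 288, 288]
200 [399, 401, 401, 400, 401, 283, 282, 282, 282, 281, 281, 284, 283, 286, 295, 400, 401, 400, 401, 336, 337, 336, 272, 269, 268, 269, 269, 271, 274, 336, 339, 402, 400, 401, 401, 293, 283, 282, 283, 283, 282, 284, 282, 282, 282, 0, 401]
206 [406, 404, 388, 389, 388, 390, 285, 284, 285, 283, 284, 284, 283, 284, 284, 253, 249, 243, 243, 243, 241, 240, 239, 239, 239, 238, 238, 240, 240, 240, 242, 241, 243, 248, 255, 284, 285, 284, 283, 284, 283, 283, 285, 393, 390, 392, 389]
```

Centred to within about 0.3 mm. I'll descend in stages and check the force.

```bash
python3 -m handwheel '[[[0,0,0],[0,0,0.006],0.05],[[0,0,0],[0,0,0.012],0.05],[[0,0,0],[0,0,0.018],0.05],[[0,0,0],[0,0,0.024],0.05],[[0,0,0],[0,0,0.029],0.05],[[0,0,0],[0,0,0.033],0.05],[[0,0,0],[0,0,0.037],0.05],[[0,0,0],[0,0,0.041],0.05],[[0,0,0],[0,0,0.041],0.05],[[0,0,0],[0,0,0.041],0.05]]'
python3 - <<'E'
from rel import *
from plant import get_obs,capture
w=capture("wrist");np.savez("w7.npz",**w); o=get_obs(); tp,y=o["tool_pos"],o["tcp_rot"][2]; print(tp,np.degrees(o["tcp_rot"]),o["contact_force"].round(2),o["moment"].round(3)); rel(w,tp,y,104); bore(w,tp,y)
for v in range(192,212,3): print(v,w["depth"][v,290:345].round(0).astype(int).tolist())
E
```

```text
time: 11.8
tool_pos: [529.6, 179.5, 200.7]
tcp_rot: [-3.141, 0.0, -2.79]
contact_force: [-0.1, -0.8, -0.7]
grip_width: 15.6
finger_force: 30.1
[529.62562254 179.58063872 200.89437863] [-1.79991122e+02  2.24088968e-02 -1.59835277e+02] [ 0.   -0.45  0.53] [ 0.158 -0.154 -0.055]
col z136 116 [-2.53  0.71]
col z148 138 [-2.53  0.7 ]
col z160 163 [-2.53  0.67]
col z172 190 [-2.57  0.62]
col z184 231 [-2.54  0.6 ]
col z196 277 [-2.56  0.56]
ring pts 925 z 128.4
ring c [-2.11  0.66] edge pts 29 col mean [-2.54  0.64]
bore [-4.93  0.82] outer [-2.17  0.61] 14
192 [356, 355, 354, 357, 356, 356, 356, 355, 356, 355, 295, 292, 293, 292, 291, 292, 293, 253, 249, 248, 247, 246, 246, 245, 244, 243, 241, 242, 240, 241, 241, 242, 243, 242, 244, 245, 245, 244, 246, 247, 249, 252, 293, 292, 292, 293, 291, 292, 293, 298, 299, 297, 298, 299, 299]
195 [356, 355, 356, 356, 355, 356, 357, 356, 357, 355, 356, 292, 293, 293, 251, 247, 245, 243, 241, 240, 240, 240, 240, 239, 0, 241, 239, 239, 238, 239, 240, 238, 238, 239, 239, 239, 239, 239, 239, 241, 241, 243, 244, 247, 248, 250, 254, 293, 294, 299, 298, 298,
[... 713 characters left out ...]
3, 242, 243, 242, 242, 242, 242, 243, 245, 246, 249, 241, 240, 240, 241, 241, 241, 240, 240, 240, 239, 241, 240, 241, 244, 253, 359, 359, 360]
207 [360, 360, 360, 360, 359, 359, 360, 251, 243, 242, 241, 241, 240, 242, 242, 242, 241, 240, 242, 296, 251, 244, 242, 242, 239, 239, 237, 236, 237, 237, 237, 238, 237, 237, 239, 240, 241, 242, 244, 251, 243, 242, 242, 241, 241, 241, 241, 241, 240, 240, 242, 242, 359, 359, 359]
210 [354, 358, 360, 359, 360, 361, 360, 243, 242, 242, 242, 242, 242, 242, 243, 241, 244, 244, 296, 243, 243, 238, 236, 235, 233, 231, 232, 231, 230, 230, 232, 230, 231, 231, 232, 233, 235, 237, 238, 242, 244, 297, 242, 242, 242, 242, 240, 0, 241, 242, 242, 243, 243, 249, 250]
```

The barrel is in the upper ring with visible gaps on both sides and no contact force. Continuing with a slight 0.3 mm trim.

```bash
python3 -m handwheel '[[[0,0,0],[0.0003,0,0.005],0.05],[[0,0,0],[0.0003,0,0.010],0.05],[[0,0,0],[0.0003,0,0.015],0.05],[[0,0,0],[0.0003,0,0.02],0.05],[[0,0,0],[0.0003,0,0.025],0.05],[[0,0,0],[0.0003,0,0.03],0.05],[[0,0,0],[0.0003,0,0.034],0.05],[[0,0,0],[0.0003,0,0.038],0.05],[[0,0,0],[0.0003,0,0.042],0.05],[[0,0,0],[0.0003,0,0.046],0.05],[[0,0,0],[0.0003,0,0.046],0.05]]'
python3 - <<'E'
from rel import *
from plant import get_obs,capture
w=capture("wrist"); o=get_obs(); tp,y=o["tool_pos"],o["tcp_rot"][2]; print(tp,o["contact_force"].round(2),o["moment"].round(3)); rel(w,tp,y,104)
E
```

```text
time: 12.95
tool_pos: [528.9, 179.4, 154.1]
tcp_rot: [3.142, -0.001, -2.79]
contact_force: [-0.2, 0.3, -0.3]
grip_width: 15.6
finger_force: 30.1
[529.10193248 179.41638926 154.45274644] [-0.35 -0.87 -0.42] [ 0.118 -0.128  0.005]
col z136 227 [-2.36  0.65]
col z148 268 [-2.39  0.62]
ring pts 878 z 128.4
ring c [3.51 0.04] edge pts 12 col mean [-2.38  0.64]
```

```bash
python3 -m handwheel '[[[0,0,0],[0,0,0.004],0.05],[[0,0,0],[0,0,0.008],0.05],[[0,0,0],[0,0,0.011],0.05],[[0,0,0],[0,0,0.0133],0.05],[[0,0,0],[0,0,0.0133],0.05],[[0,0,0],[0,0,0.0133],0.05],[[0,0,0],[0,0,0.0133],0.05],[[0,0,0],[0,0,0.0133],0.05]]'
python3 - <<'E'
from rel import *
from plant import get_obs,capture
w=capture("wrist");s=capture("scene"); t=capture("top");o=get_obs(); tp,y=o["tool_pos"],o["tcp_rot"][2]; print(tp,np.degrees(o["tcp_rot"]),o["contact_force"].round(2),o["moment"].round(3),abs(o["dq"]).max())
np.savez("s8.npz",**s)
print("expected tip px",proj(s,(529,179.5,34.5)),"45:",proj(s,(529,179.5,44.5)))
a=cv2.resize(s["image"][140:240,290:390,::-1],(500,500),interpolation=cv2.INTER_CUBIC)
b=cv2.resize(w["image"][:,:,::-1],(300,188)); d=cv2.resize(t["image"][100:230,240:430,::-1],(300,205))
p=np.zeros((500,800,3),np.uint8);p[:,:500]=a;p[:188,500:]=b;p[200:405,500:]=d;cv2.imwrite("pics/f8.png",p)
E
```

```text
time: 13.8
tool_pos: [529.3, 179.5, 141.5]
tcp_rot: [-3.141, 0.0, -2.79]
contact_force: [-0.1, -0.4, -1.2]
grip_width: 15.5
finger_force: 30.1
[529.25870943 179.45751121 141.48426748] [-1.79993478e+02  1.07626905e-02 -1.59834084e+02] [ 0.4  -0.19 -0.36] [ 0.111 -0.116  0.038] 0.0019789474038924408
expected tip px [332.43404662 209.57696434] 45: [332.43190279 207.33760841]
```

View pics/f8.png

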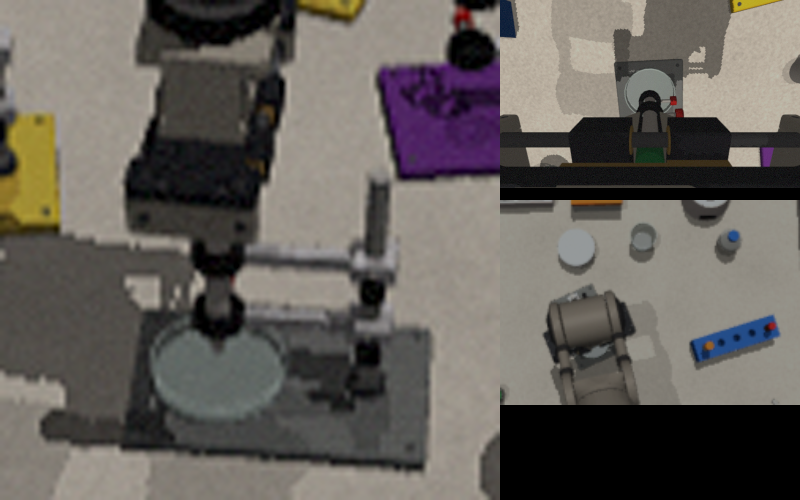

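The final view shows the column spanning both rings, with its nozzle at about (333.6,209.6) and 209.6 expected for 20 mm above the dish floor. The dish and the neighbouring items are untouched, the arm is still and there is no contact force. Handing in.

```bash
python3 -c "from plant import close_job; print(close_job())"
```

```text
the job is handed in; nothing more can be done
None
```

The job is handed in at about 14 s: the gripper is still holding the green-capped column upright and still through both rings of the grey stand, outlet about 20 mm above the dish floor, and I saw no sign that the dish or anything else moved.

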